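# Fit the panel filter into the filter box and lock it

### The arm

A 6-joint arm with a two-finger parallel gripper is mounted at the origin on a cart in front of the work surface, level with it; the furniture and walls round the work are solid. World frame = base frame: x ahead of the robot, y to its left, z up, the work surface at z = 0. Lengths are in m, angles in rad, forces in N, time in s.
With the tool pointing down it reaches from about 0.35 to 0.85 m from the base axis. Payload 8.1 kg.
Tool frame: the origin (TCP) lies between the finger pads; the fingertips stand 25 mm ahead of it and the grasp point (between the pads) lies 6 mm ahead of it; z points along the fingers, y is the line along which they close (so a half turn about z gives the same grasp; the last joint's range is limited). The gripper opens to 93 mm and grips with 3 to 60 N. Pads are 15 mm wide; open, the fingers measure 128 mm over their backs; the gripper's body (75 mm by 188 mm) begins 65 mm behind the grasp point.
Start: joints at [1.092, 0.13, 1.488, -0, 1.523, -0.085], TCP at [0.23, 0.554, 0.244] pointing down, gripper open.
Joint ranges: [-2.96, 2.96], [-0.89, 2.26], [0.02, 2.5], [-1.34, 4.48], [0, 2.73], [-2.66, 2.66]. Speed limits (rad/s): [2.39, 2.39, 2.79, 3.14, 3.14, 3.14].

### API

Orientations are given as a rotation vector (axis times angle).
In Python, from plant import robot gives the robot as it stands.
- The arm moves only by the tool arm_command, never from a script. Its argument "increments" is text: rows parted by semicolons, each of 5 numbers parted by spaces: the closure, from 0 (fully open) to 1 (shut), then the shift along the tool's x, y, z in mm, then the turn about the tool's z in rad. A call has 1 to 5 rows; each row is the pose to reach, as a shift and turn from the pose commanded when the call began, along the tool's axes at that moment; what a row does not reach only later rows make up. A row lasts 1/10 s, in which the tool goes at most 50 mm and 8.59 degrees, less where a joint would pass 70% of its speed; a pose out of reach is approached as far as the arm can. A call with a gripper value outside its range is refused whole. The fingers move at their own pace and stop on an object; "grip_force" is the grip in N (left out, the last holds). Time passes only in rows, so rows that repeat a pose let the fingers close. It gives the time, the measured TCP pose, the force, the opening and the grip force at its end, in the units of the state.
- robot.read_state(): the state, without advancing time (a new reading comes with each control period).
- robot.read_camera(name): name is "scene" or "top"; returns the picture (420x560x3 uint8, blue, green, red); there is no depth.
- robot.camera_model(name): a dict with "fx", "fy", "cx", "cy" (pixels), "eye" and "rotation" of the camera in the world. Camera axes: x right, y down, z forward; pixel columns grow to the right and rows downward; lengths in m; the calibration is good to about 2 mm. A picture is of the moment at which its call begins. camera_model takes no time and is no camera call.
- robot.close_job(): hands the job in; it is judged then, once.
The state is a dict: "t": time; "q": joint angles; "dq": joint speeds; "joint_torque": joint torques, N m; "tool_pos": TCP position; "orientation": TCP orientation; "force": force on the tool from outside, world axes, zero at the start; "wrist_torque": the same for the moment, N m; "opening": finger opening in m; "gripper_force": force on a finger pad.
Only numpy, scipy, OpenCV 4.12 (cv2) and the standard library are available. Lean on these libraries where they do the work, as an engineer would, in place of code of your own. Each camera call takes 0.05 s, during which the arm holds its last target. There are 200 camera calls.

### The job

Pick up the flat panel filter by its upright handle and slide it into the slot of the filter box until it is fully home, without forcing it. Then swing the keeper arm shut across the slot behind the filter so that it is locked in, and leave the other things on the bench where they are.

Things in the scene. Friction and masses are not known exactly. Their poses are not given: they have to be found in the camera images.
- panel_filter: loose flat panel air filter, 0.14 kg: black frame, pale paper pleats, 90 deep (x) x 104 wide (y) x 16 mm thick, lying flat. Origin: underside, middle of the frame's rear edge; the frame runs to x = +90 mm and enters the slot +x edge first; z up. Behind the rear edge a tongue 28 wide, 12 mm high runs to x = -47 mm and carries the handle.
- filter_handle (a point): middle of the top edge of the filter's upright handle fin: filter frame x = -28, y = 0, z = 50 mm. The fin runs from x = -45 to -11 mm, is 10 mm thick (y) and stands free from 12 to 50 mm above the filter's underside
- filter_box: fixed low grey metal box with a slot in its front. Origin: on the bench under the middle of the slot's mouth; x points into the slot, z up. The box spans x 0 to 100, y -66 to 66 mm, top at 44 mm, with a pipe stub on its -y side (to y = -88); its 6 mm thick base plate spans x -80 to 100, y -82 to 82 mm. Filter home: its origin at x = 0, y = 0, z = 6 mm here, axes parallel, handle outside.
- slot_end (a point): middle of the slot's end stop, on the slot floor (box frame x = 90, y = 0, z = 6 mm). The slot is 107 mm wide and 18 mm high, its floor level with the base plate's top; over the first 14 mm its mouth flares to 118 mm wide and 25 mm high
- keeper (a joint): angle of the steel keeper arm about its upright pivot at x = -8, y = 68 mm of the filter box: 0 = shut, pointing along the box's -y across the mouth, 2 to 3 mm behind the home filter's rear edge; 1.57 = pointing along the box's -x; limit 2.4. Arm 48 mm long, 10 mm wide, 8 to 18 mm above the bench. It stays where left and cannot shut while the filter sticks out.
- keeper_post (a point): top of the upright steel post on the keeper arm, by which it is pushed or gripped: 10 mm diameter, 34 mm from the pivot, from 18 mm to 59 mm above the bench
- grease_tin: bystander: round tin 70 mm in diameter, 39 mm high, green with grey lid; origin under its middle
- tape_roll: bystander: black tape roll 66 mm in diameter, 19 mm high, lying flat; origin under its middle
- float_cover: bystander: small cast metal cover 60x74x24 mm; origin under its middle
Things that resemble listed ones, but are neither listed nor needed, are in the scene too. Leave any green look-alike of the panel_filter alone.

How it is judged:
By the outcome, as a careful person would: the job done as asked, in the order asked, and still so for the second after the job is handed in, with the robot touching nothing.
It also fails if it takes over 58 s, if anything falls off the work surface, if the arm or the gripper's body presses on something with over 40 N, if the wrist force passes 120 N, or if a joint passes its speed limit or range.

## Working session

There is one attempt and no reset: what is moved stays moved. The work goes in short steps, Python scripts to look and compute and a tool call to move; the robot and the scene stay as the last step left them, time stands still between calls to the robot, and variables do not carry over. Pictures are saved under pics/ and viewed, at most 12 in all, crops included, and the job is handed in when it is done.

Besides the shell and the picture viewer there is one more tool, called after "Call:" as name(argument=value, ...), one argument or row to a line, values as JSON. arm_command: Moves the arm, as the interface text tells. Its arguments: {"type":"object","properties":{"increments":{"type":"string"},"grip_force":{"type":"number"}},"required":["increments"]}

```bash
mkdir -p pics; ls; python3 - <<'E'
from plant import robot
import cv2
for n in("scene","top"):
    cv2.imwrite(f"pics/{n}0.png",robot.read_camera(n)); print(robot.camera_model(n))
s=robot.read_state(); print(s)
E
```

```text
pics
{'fx': 399.16156301081395, 'fy': 399.16156301081395, 'cx': 287.5139546798235, 'cy': 211.85290046219833, 'eye': array([ 0.11301365, -0.55096471,  0.87497698]), 'rotation': array([-2.20221834,  0.75277079, -0.30923371])}
{'fx': 380.16069757045193, 'fy': 380.16069757045193, 'cx': 275.11207561908503, 'cy': 213.71490426171746, 'eye': array([0.55298915, 0.17162732, 1.29537822]), 'rotation': array([-2.16035881,  2.2181747 , -0.06642627])}
{'t': 0.1, 'q': array([ 1.09160552e+00,  1.31095211e-01,  1.48916024e+00,  3.57048260e-06,
        1.52297506e+00, -8.53929186e-02]), 'dq': array([ 0.00095901, -0.0026711 , -0.00186979,  0.00051921,  0.00018165,
       -0.0010029 ]), 'joint_torque': array([ 1.54484391e-03, -5.61349976e+01, -4.93090439e+01,  7.70963053e-02,
        2.93363188e-02, -5.10417624e-05]), 'tool_pos': array([0.22998027, 0.55367577, 0.24269215]), 'orientation': array([-6.14497219e-01, -3.08043886e+00,  2.46897505e-03]), 'force': array([ 0.33917116,  0.22445856, -0.10564081]), 'wrist_torque': array([-0.00607726,  0.02286125, -0.01202264]), 'gripper_force': 0.0, 'opening': 0.09322707293677045}
```

View pics/scene0.png

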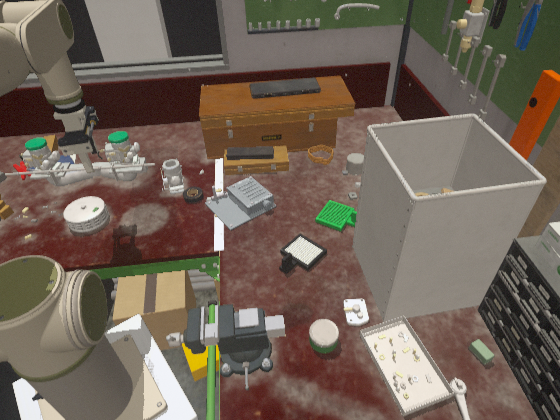

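View pics/top0.png

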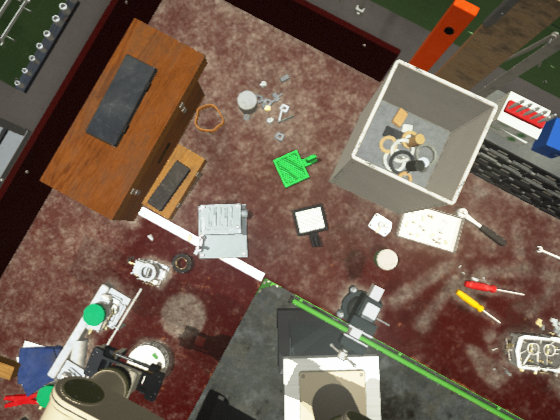

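The scene view shows the filter at about (303,250) with its handle at (287,262). The box is at about (245,200), with the green look-alike at (335,214). In the top view the filter is at (310,222) with its handle at (315,240), and the box is at (222,230). I'll zoom in on both.

```bash
python3 - <<'E'
import cv2
a=cv2.imread("pics/top0.png")[190:280,165:345]; b=cv2.imread("pics/scene0.png")[165:280,190:350]
a=cv2.resize(a,(720,360),interpolation=cv2.INTER_CUBIC)
cv2.imwrite("pics/topz.png",a)
cv2.imwrite("pics/scz.png",cv2.resize(b,(800,575),interpolation=cv2.INTER_CUBIC))
E
```

```text
(no output)
```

View pics/topz.png

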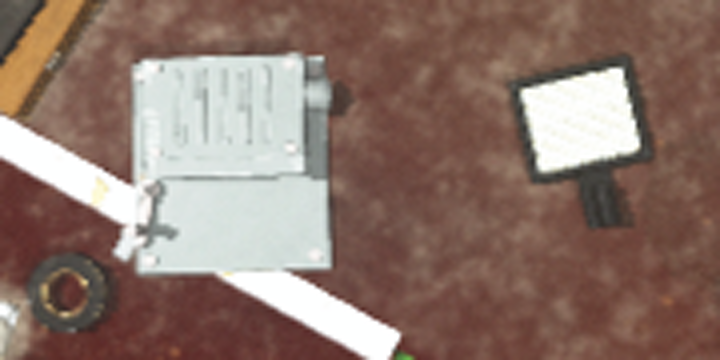

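View pics/scz.png

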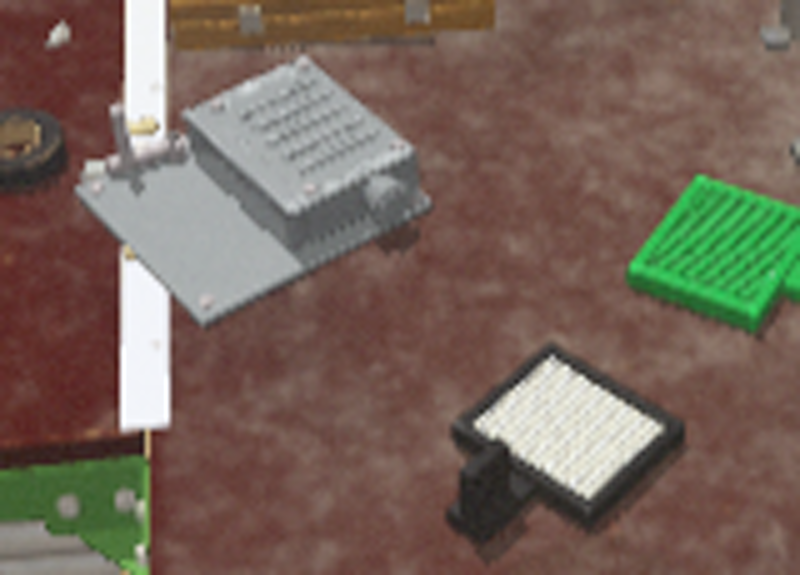

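Measuring by casting rays from masks and the corners I read off the crops.

```bash
cat > h.py <<'E'
import numpy as np,cv2
from plant import robot
from scipy.spatial.transform import Rotation as R
def cast(n,px,z):
    m=robot.camera_model(n);px=np.atleast_2d(np.float64(px))
    d=np.c_[(px[:,0]-m['cx'])/m['fx'],(px[:,1]-m['cy'])/m['fy'],np.ones(len(px))]@R.from_rotvec(m['rotation']).as_matrix().T
    return (m['eye']+d*((z-m['eye'][2])/d[:,2])[:,None])
def proj(n,P):
    m=robot.camera_model(n);c=(np.atleast_2d(P)-m['eye'])@R.from_rotvec(m['rotation']).as_matrix()
    return np.c_[m['fx']*c[:,0]/c[:,2]+m['cx'],m['fy']*c[:,1]/c[:,2]+m['cy']]
tz=lambda p:np.float64(p)/4+[165-.375,190-.375]
sz=lambda p:np.float64(p)/5+[190-.4,165-.4]
def comp(mask,pt):
    n,l,st,c=cv2.connectedComponentsWithStats(mask.astype(np.uint8)); return (l==l[pt[1],pt[0]]).astype(np.uint8)
def box(mask):
    c=max(cv2.findContours(mask,0,1)[0],key=cv2.contourArea); return cv2.boxPoints(cv2.minAreaRect(c)),c
E
python3 - <<'E'
from h import *
np.set_printoptions(precision=1,suppress=True)
mm=lambda *a:cast(*a)[:,:2]*1000
for n,p in(("top",(312,221)),("scene",(303,250))):
    g=cv2.imread(f"pics/{n}0.png"); m=comp(g.min(2)>150,p)
    b,c=box(m); w=mm(n,b,.015); print(n,"pleats",w.tolist(),"ctr",mm(n,b.mean(0),.015),"sides",np.linalg.norm(np.diff(w,axis=0),axis=1))
    M=cv2.moments(m,True);print("centroid",mm(n,[[M['m10']/M['m00'],M['m01']/M['m00']]],.015))
print("plate top",mm("top",tz([[137,273],[331,269],[325,57]]),.006))
print("plate scene",mm("scene",sz([[77,190],[205,325],[430,207]]),.006))
print("boxtop top",mm("top",tz([[134,60],[302,54],[304,173],[137,178]]),.044))
print("boxtop sc",mm("scene",sz([[183,110],[303,57],[415,152],[294,212]]),.044))
print("frame top",mm("top",tz([[513,80],[630,55],[652,157],[530,182]]),.016))
print("frame sc",mm("scene",sz([[553,343],[685,430],[588,515],[452,432]]),.016))
print("post top sc",mm("scene",sz([[120,107]]),.059),"arm base",mm("scene",sz([[127,152]]),.018))
print("top cand",mm("top",tz([[125,245]]),.059),mm("top",tz([[155,190],[152,233],[175,235]]),.018))
print("fin sc",mm("scene",sz([[470,460],[500,442]]),.05))
E
```

```text
top pleats [[636.1407202188035, 106.360732998706], [653.9858845339411, 20.51808352751805], [582.0592089151306, 6.155271802849526], [564.3357430015072, 91.71274719131941]] ctr [[609.1  56.2]] sides [87.7 73.3 87.4]
centroid [[609.3  56.3]]
scene pleats [[567.983098772479, 88.02908054244196], [635.5044836162721, 123.21828047670125], [653.3519595070263, 21.43042546836704], [587.9516955856488, -8.19736841829588]] ctr [[610.7  54.7]] sides [ 76.1 103.3  71.8]
centroid [[610.8  54. ]]
plate top [[490.3 433.2]
 [489.4 269.5]
 [669.  270.7]]
plate scene [[492.3 429.8]
 [492.8 266. ]
 [667.4 268.7]]
boxtop top [[667.3 425.5]
 [668.6 286.7]
 [570.3 287.1]
 [569.9 424.4]]
boxtop sc [[571.3 415.5]
 [666.6 414.3]
 [667.3 282.8]
 [573.2 282.4]]
frame top [[644.4 111.8]
 [663.   12.4]
 [576.5  -3.1]
 [558.2 100. ]]
frame sc [[646.1 112.3]
 [661.8   9.8]
 [577.6  -4.5]
 [555.1  91.9]]
post top sc [[532.1 426.8]] arm base [[532.6 430.1]]
top cand [[515.7 431.9]] [[559.8 414.7]
 [523.9 417.8]
 [521.7 398.5]]
fin sc [[533.1  43.8]
 [554.   44.1]]
```

```bash
cat >> h.py <<'E'
np.set_printoptions(precision=1,suppress=True)
def go(x,y,z,yaw):  # mm world target for TCP, yaw = heading of tool y
    s=robot.read_state();M=R.from_rotvec(s['orientation']).as_matrix();d=np.array([x,y,z])-s['tool_pos']*1000
    t=-(yaw-np.arctan2(M[1,1],M[0,1]));t=(t+np.pi/2)%np.pi-np.pi/2
    print("t",s['t'],"tcp",s['tool_pos']*1000,"shift",d@M,"turn",np.round(t,4),"tilt",np.round(M[2,:2],4),"F",s['force'],"open",np.round(s['opening'],4))
E
python3 - <<'E'
from h import *
for n,p in(("top",(312,221)),("scene",(303,250))):
    g=cv2.imread(f"pics/{n}0.png"); m=comp(g.min(2)>120,p)
    v,u=np.nonzero(m); w=cast(n,np.c_[u,v],.015)[:,:2]*1000
    if n=="top": C=np.cov(w.T); e,V=np.linalg.eigh(C); print(w.mean(0),np.sqrt(12*e),np.arctan(V[1,0]/V[0,0]))
    # dark frame+tongue+fin mask
    d=comp(((g.max(2)<75)|(m>0)),p); b,c=box(d); print(n,d.sum(),cv2.boundingRect(c))
    v,u=np.nonzero(d); print("extreme handle px",[(u[i],v[i]) for i in ([v.argmax()] if n=="top" else [u.argmin(),v.argmax()])])
A=np.array([570,349.5,0])/1000
for th in(1.57,1.75,1.92,2.1):
    P=[A+np.array([-8-34*np.sin(th),68-34*np.cos(th),z])/1000 for z in(18,59)]
    print(th,((proj("top",P)-[164.6,189.6])*4).tolist(),((proj("scene",P)-[189.6,164.6])*5).tolist())
c,s=np.cos(.19),np.sin(.19)
o=np.array([610.1,54.8])-45*np.array([c,s])
for x in(-45,-11):
    P=np.r_[o+x*np.array([c,s]),50]/1000
    print("fin",x,P,((proj("top",P)-[164.6,189.6])*4),((proj("scene",P)-[189.6,164.6])*5))
go(538.5,41,150,1.5708+.19)
E
```

```text
[609.5  56.3] [74.3 89.3] 0.18107041752886507
top 854 (293, 205, 35, 42)
extreme handle px [(np.int64(312), np.int64(246))]
scene 1091 (279, 234, 48, 41)
extreme handle px [(np.int64(279), np.int64(267)), (np.int64(286), np.int64(274))]
1.57 [[152.37709706038777, 228.176218661809], [142.66027779393028, 229.42569629686454]] [[130.31991239764665, 164.18684649574118], [121.60435229839507, 116.34297465917697]]
1.75 [[145.10189064187978, 227.7158731174842], [135.14381786539377, 228.95003123120057]] [[126.51230075386621, 159.28392956970882], [117.74256016255165, 111.47838628301699]]
1.92 [[138.4253128977798, 226.08590513571414], [128.2463642554061, 227.26585780293954]] [[124.35924086523428, 154.22109246925302], [115.57102890745895, 106.45449180625747]]
2.1 [[131.78081349098727, 223.14830429854783], [121.38265641260023, 224.23059433992546]] [[123.66486225591828, 148.57472237060762], [114.8917366949054, 100.85108163103897]]
fin -45 [0.5 0.  0.1] [[610.  224.6]] [[459.9 476.3]]
fin -11 [0.6 0.  0.1] [[600.8 183.8]] [[501.4 440.9]]
t 0.1 tcp [230.  553.7 242.7] shift [-481.6 -354.9   93.2] turn -0.5838 tilt [ 0. -0.] F [ 0.3  0.2 -0.1] open 0.0932
```

Call:
arm_command(
  increments="0 -35 -25 0 -0.12; 0 -70 -50 0 -0.24; 0 -105 -75 0 -0.36; 0 -140 -100 0 -0.48; 0 -175 -125 0 -0.58",
  grip_force=25,
)

```text
t: 0.6
tool_pos: [0.3442, 0.3699, 0.2432]
orientation: [0.3, -3.127, 0.001]
force: [0.8, -0.4, 0.8]
opening: 0.0928
gripper_force: 0.0
```

```bash
python3 -c "
from h import *
go(538.5,41,150,1.5708+.185)"
```

```text
t 0.6 tcp [344.2 369.9 243.2] shift [-128.2 -359.8   93.3] turn 0.0065 tilt [ 0. -0.] F [ 0.8 -0.4  0.8] open 0.0928
```

Call:
arm_command(
  increments="0 -14 -38 0 0; 0 -28 -76 0 0; 0 -42 -114 0 0; 0 -56 -152 10 0; 0 -70 -190 20 0",
)

```text
t: 1.1
tool_pos: [0.4485, 0.1963, 0.2235]
orientation: [-0.292, 3.127, 0.0]
force: [0.1, 0.1, -0.5]
opening: 0.0929
gripper_force: 0.0
```

Call:
arm_command(
  increments="0 -13 -36 10 0; 0 -26 -72 25 0; 0 -39 -108 40 0; 0 -50 -140 60 0; 0 -50 -140 60 0",
)

```text
t: 1.6
tool_pos: [0.5222, 0.0659, 0.16]
orientation: [0.286, -3.124, 0.001]
force: [-0.8, 0.2, -0.1]
opening: 0.0931
gripper_force: 0.0
```

```bash
python3 -c "
from h import *
go(538.5,41,110,1.5708+.185)"
```

```text
t 1.6 tcp [522.2  65.9 160. ] shift [-11.8 -27.4  50. ] turn -0.0024 tilt [ 0. -0.] F [-0.8  0.2 -0.1] open 0.0931
```

Call:
arm_command(
  increments="0 -12 -27 25 0; 0 -12 -27 48 0; 0 -12 -27 48 0",
)

```text
t: 1.9
tool_pos: [0.537, 0.0451, 0.112]
orientation: [0.29, -3.122, -0.001]
force: [-0.1, 0.6, -0.9]
opening: 0.0929
gripper_force: 0.0
```

```bash
python3 -c "
from h import *
go(538.5,41,42,1.5708+.185)
a=robot.read_camera('scene')[180:300,240:360];cv2.imwrite('pics/s1.png',cv2.resize(a,(600,600),interpolation=2))"
```

```text
t 1.9 tcp [537.   45.1 112. ] shift [-1.2 -4.4 70. ] turn 0.0002 tilt [0. 0.] F [-0.1  0.6 -0.9] open 0.0929
```

View pics/s1.png

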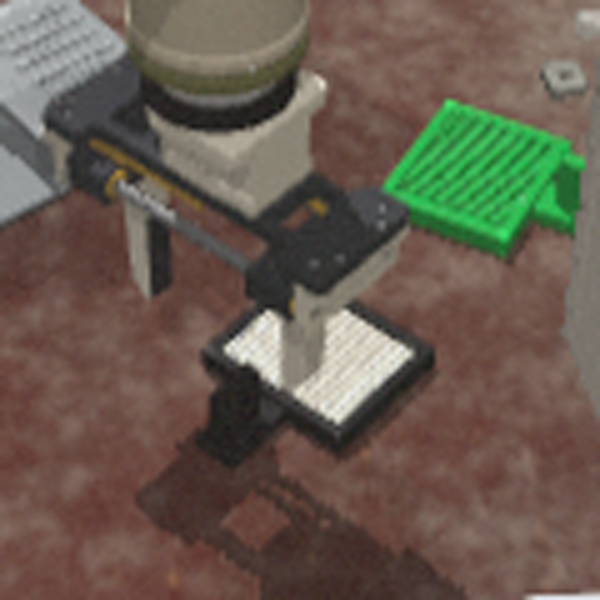

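The gripper straddles the fin (fin near (235,400), fingers at (150,240) and (305,340)). Descending to grip it.

Call:
arm_command(
  increments="0 -1 -3 25 0; 0 -1 -3 50 0; 0 -1 -3 68 0; 0 -1 -3 70 0; 0 -1 -3 70 0",
)

```text
t: 2.45
tool_pos: [0.5415, 0.043, 0.0468]
orientation: [-0.293, 3.127, 0.0]
force: [0.5, 0.7, -1.0]
opening: 0.0929
gripper_force: 0.0
```

Call:
arm_command(
  increments="0.5 0 0 0 0; 1 0 0 0 0; 1 0 0 0 0; 1 0 0 0 0; 1 0 0 0 0",
)

```text
t: 2.95
tool_pos: [0.5413, 0.0423, 0.0459]
orientation: [-0.292, 3.128, -0.0]
force: [-0.0, -0.2, 0.2]
opening: 0.0575
gripper_force: 0.0
```

Call:
arm_command(
  increments="1 0 0 0 0; 1 0 0 0 0; 1 0 0 0 0; 1 0 0 0 0; 1 0 0 0 0",
)

```text
t: 3.45
tool_pos: [0.5412, 0.0423, 0.0456]
orientation: [0.292, -3.128, 0.0]
force: [0.5, 0.7, 0.2]
opening: 0.0176
gripper_force: 0.0
```

```bash
python3 -c "
from h import *
go(538.5,41,112,1.5708+.185)
g=robot.read_camera('scene');cv2.imwrite('pics/raw2.png',g)"
```

```text
t 3.45 tcp [541.2  42.3  45.6] shift [  2.9  -0.8 -66.4] turn 0.0012 tilt [ 0. -0.] F [0.5 0.7 0.2] open 0.0176
```

Call:
arm_command(
  increments="1 0 0 0 0; 1 0 0 0 0; 1 0 0 0 0; 1 0 0 0 0",
  grip_force=40,
)

```text
t: 3.9
tool_pos: [0.5412, 0.0423, 0.0456]
orientation: [0.292, -3.128, -0.0]
force: [-0.2, 0.3, 0.5]
opening: 0.0097
gripper_force: 40.0
```

Call:
arm_command(
  increments="1 0 0 -15 0; 1 0 0 -35 0; 1 0 0 -55 0; 1 0 0 -75 0; 1 0 0 -75 0",
)

```text
t: 4.4
tool_pos: [0.5436, 0.0424, 0.1249]
orientation: [-0.292, 3.122, -0.001]
force: [0.4, 0.9, -1.5]
opening: 0.0097
gripper_force: 40.0
```

```bash
python3 -c "
from h import *
# box frame handle at x=-28-110 -> pre-insert
go(570-28-105,349.5,100,1.5708+.004)
g=robot.read_camera('scene');a=g[160:300,240:380];cv2.imwrite('pics/s2.png',cv2.resize(a,(600,600),interpolation=2))"
```

```text
t 4.4 tcp [543.6  42.4 124.9] shift [ 48.1 321.6  24.2] turn 0.1822 tilt [-0. -0.] F [ 0.4  0.9 -1.5] open 0.0097
```

View pics/s2.png

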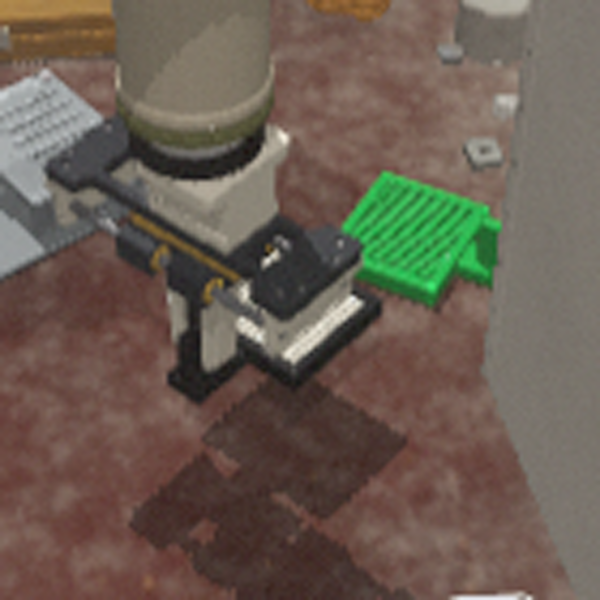

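The filter is held level: handle at (195,345), frame edge at (300,365). Carrying it to the front of the slot.

Call:
arm_command(
  increments="1 9 40 0 0.05; 1 18 80 0 0.1; 1 27 120 0 0.15; 1 36 160 0 0.182; 1 40 200 0 0.182",
)

```text
t: 4.95
tool_pos: [0.4628, 0.2324, 0.1193]
orientation: [0.004, -3.139, 0.001]
force: [0.7, 0.6, -1.2]
opening: 0.01
gripper_force: 40.0
```

Call:
arm_command(
  increments="1 -10 35 0 0; 1 -15 70 5 0; 1 -15 100 15 0; 1 -15 115 25 0; 1 -15 115 25 0",
)

```text
t: 5.45
tool_pos: [0.4771, 0.3474, 0.0924]
orientation: [0.01, -3.137, 0.003]
force: [0.4, -0.8, -2.3]
opening: 0.0098
gripper_force: 40.0
```

```bash
python3 -c "
from h import *
go(440,349.5,70,1.5708+.004)"
```

```text
t 5.45 tcp [477.1 347.4  92.4] shift [37.   2.4 22.6] turn 0.0025 tilt [ 0. -0.] F [ 0.4 -0.8 -2.3] open 0.0098
```

Call:
arm_command(
  increments="1 20 2 0 0; 1 37 2 0 0; 1 37 2 10 0; 1 37 2 22 0; 1 37 2 22 0",
)

```text
t: 5.95
tool_pos: [0.4415, 0.3469, 0.0709]
orientation: [0.006, -3.138, 0.004]
force: [-0.2, -0.4, -1.3]
opening: 0.0096
gripper_force: 40.0
```

Call:
arm_command(
  increments="1 0 0 0 0; 1 0 0 0 0",
)

```text
t: 6.15
tool_pos: [0.443, 0.3482, 0.0737]
orientation: [-0.006, 3.141, 0.0]
force: [-0.0, 0.1, -1.7]
opening: 0.0098
gripper_force: 40.0
```

```bash
python3 - <<'E'
from h import *
go(440,349.5,56,1.5708+.004)
for n in("scene","top"): cv2.imwrite(f"pics/{n}3.png",robot.read_camera(n))
a=cv2.imread("pics/scene3.png")[160:270,180:300];b=cv2.imread("pics/top3.png")[190:290,165:265]
a=cv2.resize(a,(400,367),interpolation=2);b=cv2.resize(b,(367,367),interpolation=2)
cv2.imwrite("pics/z3.png",np.hstack([a,b]))
E
```

```text
t 6.15 tcp [443.  348.2  73.7] shift [ 3.   1.3 17.7] turn -0.0004 tilt [-0.  0.] F [-0.   0.1 -1.7] open 0.0098
```

View pics/z3.png

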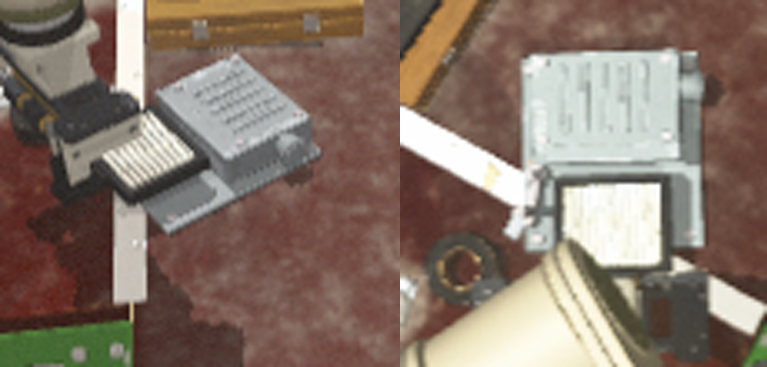

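```bash
python3 - <<'E'
from h import *
for n,p in(("top",(222,245)),("scene",(222,203))):
    g=cv2.imread(f"pics/{n}3.png")
    print(n)
    if n=="top":
        for v in (240,244,248): print(v,g[v,190:265].mean(1).astype(int).tolist())
        print("box rows");
        for v in(205,212,220,228): print(v,g[v,190:265].mean(1).astype(int).tolist())
E
```

```text
top
240 [249, 254, 254, 254, 254, 254, 254, 254, 251, 209, 203, 233, 202, 98, 111, 156, 173, 85, 76, 82, 98, 93, 99, 114, 119, 118, 174, 208, 179, 206, 201, 203, 198, 203, 244, 244, 248, 251, 246, 233, 236, 218, 238, 242, 237, 235, 83, 68, 91, 132, 132, 131, 131, 132, 169, 211, 175, 73, 66, 79, 74, 83, 86, 87, 84, 82, 83, 86, 89, 92, 87, 80, 79, 80, 84]
244 [72, 92, 155, 230, 252, 254, 254, 254, 251, 233, 243, 212, 133, 106, 154, 199, 173, 99, 74, 171, 244, 243, 237, 243, 238, 252, 246, 252, 252, 249, 250, 245, 239, 247, 250, 247, 250, 246, 253, 251, 247, 244, 241, 249, 250, 243, 79, 72, 78, 116, 132, 131, 133, 132, 172, 211, 184, 96, 73, 86, 80, 77, 79, 82, 79, 80, 80, 83, 88, 92, 90, 85, 78, 76, 82]
248 [76, 75, 72, 77, 75, 166, 229, 224, 202, 109, 99, 103, 103, 111, 111, 110, 102, 85, 77, 155, 238, 243, 238, 240, 227, 249, 245, 244, 244, 251, 248, 247, 244, 239, 246, 242, 250, 247, 249, 246, 248, 232, 243, 244, 246, 234, 85, 74, 82, 116, 130, 128, 132, 132, 169, 213, 188, 114, 72, 82, 83, 81, 83, 82, 77, 78, 76, 74, 76, 77, 78, 85, 84, 75, 76]
box rows
205 [92, 92, 91, 97, 111, 12
[... 709 characters left out ...]
84, 90, 103, 117, 169, 215, 206, 219, 237, 241, 234, 216, 218, 218, 209, 202, 218, 220, 219, 217, 223, 204, 171, 217, 218, 209, 208, 223, 216, 217, 216, 223, 209, 180, 216, 212, 206, 208, 216, 211, 212, 211, 212, 211, 211, 207, 172, 92, 115, 129, 128, 138, 130, 86, 92, 100, 104, 105, 101, 103, 108, 102, 93, 85, 82, 81, 79, 79, 74, 74, 77]
228 [87, 88, 92, 93, 94, 91, 91, 84, 146, 204, 198, 202, 232, 243, 234, 194, 220, 219, 220, 222, 220, 219, 217, 217, 218, 218, 217, 216, 217, 217, 216, 217, 217, 216, 217, 214, 214, 215, 216, 215, 213, 217, 224, 221, 218, 218, 209, 197, 199, 208, 184, 113, 113, 129, 129, 129, 107, 67, 82, 79, 78, 81, 78, 82, 83, 89, 88, 88, 86, 86, 78, 76, 72, 72, 74]
scene
```

```bash
python3 - <<'E'
from h import *
f=lambda u,v,z:cast("top",[[u,v]],z)[0,:2]*1000
print("pleat L,R",f(208.93,244,.043),f(235.5,244,.043), "box right",f(240.25,228,.044),f(240.2,220,.044),"plate right",f(246.9,244,.006),f(247.2,248,.006),"left plate/box",f(197.75,228,.006),f(197.75,228,.044))
g=cv2.imread("pics/scene3.png"); m=comp(g.min(2)>150,(222,203));v,u=np.nonzero(m)
c=cast("scene",np.c_[u,v],.043)[:,:2]*1000;print("scene pleat mean",c.mean(0))
E
```

```text
pleat L,R [536.6 392. ] [534.3 304.8] box right [586.4 288. ] [612.8 287.6] plate right [532.7 270.1] [519.2 269.4] left plate/box [591.2 435.6] [590.1 427.9]
scene pleat mean [518.7 339.2]
```

Call:
arm_command(
  increments="1 0 3 8 0; 1 0 3 16 0; 1 0 3 20 0; 1 0 3 20 0; 1 0 3 20 0",
)

```text
t: 6.75
tool_pos: [0.4421, 0.3513, 0.0533]
orientation: [0.007, -3.141, 0.001]
force: [-0.8, 0.3, -0.5]
opening: 0.0098
gripper_force: 40.0
```

Call:
arm_command(
  increments="1 -6 0 0 0; 1 -12 0 0 0; 1 -18 0 0 0; 1 -22 0 0 0; 1 -22 0 0 0",
)

```text
t: 7.25
tool_pos: [0.4652, 0.3514, 0.0538]
orientation: [-0.006, 3.141, 0.0]
force: [0.2, 0.5, -1.8]
opening: 0.0098
gripper_force: 40.0
```

```bash
python3 -c "
from h import *
go(545,351,52.6,1.5708+.004)"
```

```text
t 7.25 tcp [465.2 351.4  53.8] shift [-79.8  -0.7   1.2] turn -0.0004 tilt [-0.  0.] F [ 0.2  0.5 -1.8] open 0.0098
```

Call:
arm_command(
  increments="1 -3 0 0.5 0; 1 -6 0 1 0; 1 -9 0 1 0; 1 -12 0 1 0; 1 -15 0 1 0",
)

```text
t: 7.75
tool_pos: [0.4796, 0.3516, 0.0526]
orientation: [0.007, -3.142, -0.0]
force: [-0.3, -0.0, -1.6]
opening: 0.0098
gripper_force: 40.0
```

No contact force so far. Continuing in.

Call:
arm_command(
  increments="1 -4 0 0 0; 1 -8 0 0 0; 1 -12 0 0 0; 1 -16 0 0 0; 1 -20 0 0 0",
)

```text
t: 8.25
tool_pos: [0.4997, 0.3516, 0.0526]
orientation: [0.007, -3.142, 0.0]
force: [-0.1, 0.1, -2.3]
opening: 0.0095
gripper_force: 40.0
```

Call:
arm_command(
  increments="1 -4 0 0 0; 1 -8 0 0 0; 1 -12 0 0 0; 1 -16 0 0 0; 1 -20 0 0 0",
)

```text
t: 8.75
tool_pos: [0.5197, 0.3517, 0.0526]
orientation: [-0.007, 3.142, -0.0]
force: [0.0, 0.2, -1.8]
opening: 0.0098
gripper_force: 40.0
```

Call:
arm_command(
  increments="1 -4 0 0 0; 1 -8 0 0 0; 1 -11 0 0 0; 1 -14 0 0 0; 1 -16 0 0 0",
)

```text
t: 9.25
tool_pos: [0.5356, 0.3518, 0.0526]
orientation: [-0.006, 3.142, -0.0]
force: [-0.0, -0.4, -0.8]
opening: 0.0095
gripper_force: 40.0
```

Call:
arm_command(
  increments="1 -1 0 0 0; 1 -2 0 0 0; 1 -3 0 0 0; 1 -4 0 0 0",
)

```text
t: 9.65
tool_pos: [0.5394, 0.3518, 0.0526]
orientation: [0.007, -3.142, 0.0]
force: [-0.1, -0.3, -0.8]
opening: 0.0099
gripper_force: 40.0
```

Call:
arm_command(
  increments="1 -1 0 0 0; 1 -2 0 0 0; 1 -3 0 0 0",
)

```text
t: 9.95
tool_pos: [0.5424, 0.3518, 0.0526]
orientation: [0.007, -3.142, 0.0]
force: [-0.2, 0.2, -1.0]
opening: 0.0095
gripper_force: 40.0
```

Call:
arm_command(
  increments="1 -1 0 0 0; 1 -2 0 0 0",
)

```text
t: 10.15
tool_pos: [0.5442, 0.3518, 0.0526]
orientation: [0.007, -3.141, 0.0]
force: [-6.0, -2.0, -0.5]
opening: 0.0094
gripper_force: 40.0
```

Call:
arm_command(
  increments="1 -1 0 0 0; 1 -2 0 0 0",
)

```text
t: 10.35
tool_pos: [0.5443, 0.3518, 0.0522]
orientation: [0.007, -3.137, 0.001]
force: [-13.7, -2.1, 5.6]
opening: 0.0102
gripper_force: 40.0
```

The end stop came where expected, at 14 N. I'll ease off the push, release partly, and rise.

Call:
arm_command(
  increments="1 1 0 0 0; 1 1.5 0 0.5 0; 0.6 1.5 0 0.5 0; 0.6 1.5 0 0.5 0; 0.6 1.5 0 0.5 0",
  grip_force=20,
)

```text
t: 10.85
tool_pos: [0.5455, 0.352, 0.0526]
orientation: [-0.006, 3.14, 0.001]
force: [-0.0, -0.7, 0.4]
opening: 0.0292
gripper_force: 0.0
```

Call:
arm_command(
  increments="0.6 0 0 0 0; 0.6 0 0 0 0; 0.6 0 0 -15 0; 0.6 0 0 -45 0; 0.6 0 0 -80 0",
)

```text
t: 11.35
tool_pos: [0.544, 0.3514, 0.1326]
orientation: [0.007, -3.139, 0.002]
force: [1.0, 0.5, 0.9]
opening: 0.0375
gripper_force: 0.0
```

Call:
arm_command(
  increments="0.6 45 -30 -10 0; 0.6 90 -60 -20 0; 0.6 130 -90 -20 0; 0.6 130 -90 -20 0",
)

```text
t: 11.75
tool_pos: [0.4107, 0.2587, 0.1515]
orientation: [0.007, -3.138, 0.003]
force: [0.2, -0.5, 0.3]
opening: 0.0373
gripper_force: 0.0
```

```bash
python3 - <<'E'
from h import *
go(530,429,95,1.5708)
for n in("scene","top"): cv2.imwrite(f"pics/{n}4.png",robot.read_camera(n))
a=cv2.imread("pics/scene4.png")[160:240,190:290];b=cv2.imread("pics/top4.png")[190:270,165:265]
cv2.imwrite("pics/z4.png",np.hstack([cv2.resize(x,(400,320),interpolation=2) for x in(a,b)]))
E
```

```text
t 11.75 tcp [410.7 258.7 151.5] shift [-120.2  169.9   55.8] turn 0.0043 tilt [ 0. -0.] F [ 0.2 -0.5  0.3] open 0.0373
```

View pics/z4.png

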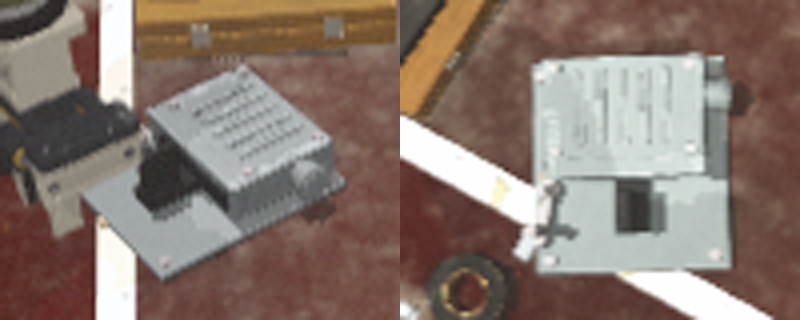

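The filter is in the box with only the handle showing, at about (640,205) in the right half. Next I'll zoom in on the keeper post.

```bash
python3 - <<'E'
from h import *
a=cv2.imread("pics/scene0.png")[180:206,200:232];b=cv2.imread("pics/top4.png")[230:262,188:218]
cv2.imwrite("pics/z5.png",np.hstack([cv2.resize(a,(400,325),interpolation=2)[:320],cv2.resize(b,(300,320),interpolation=2)]))
A=np.array([570,352,0])/1000
for th in(1.57,1.75,1.92,2.1):
    P=[A+np.array([-8-r*np.sin(th),68-r*np.cos(th),z])/1000 for r,z in((34,18),(34,59),(0,18),(48,18))]
    print(th,((proj("scene",P)-[199.5,179.5])*12.5).tolist(),((proj("top",P)-[187.5,229.5])*10+[400,0]).tolist())
E
```

```text
1.57 [[197.4038834625713, 219.50957045844675], [175.54213607659364, 99.93721451165491], [307.1270494523709, 169.09614922198344], [151.50811866114537, 240.59684499187563]] [[544.4827831006052, 171.63746225905413], [519.9430759206518, 174.76769194260555], [542.9375988851359, 69.99560423868843], [545.1205180836558, 213.58752099828962]]
1.75 [[187.90886374333766, 207.27951274108563], [165.91253708405026, 87.80333015287525], [307.1270494523709, 169.09614922198344], [138.24545420621808, 223.18577744957685]] [[526.2949881216849, 170.4865936405423], [501.1521620883127, 173.5785241997118], [542.9375988851359, 69.99560423868843], [519.4264511438414, 211.9600190818565]]
1.92 [[182.54588996935013, 194.65034026459415], [160.50406626546376, 75.27187341270043], [307.1270494523709, 169.09614922198344], [130.86610233473266, 205.25094128433778]] [[509.60411132305694, 166.41166168792324], [483.9091339321459, 169.36807782131694], [542.9375988851359, 69.99560423868843], [495.8485674670831, 206.1991367966425]]
2.1 [[180.82701302077703, 180.5653403301843], [158.82345784086525, 61.29466835490547], [307.1270494523709, 169.09614922198344], [128.6778693726184, 185.30095649885965]] [[492.99382493018186, 159.0676393392252], [466.750891380114, 161.77989754140896], [542.9375988851359, 69.99560423868843], [472.3875194867412, 195.81787698458214]]
```

View pics/z5.png

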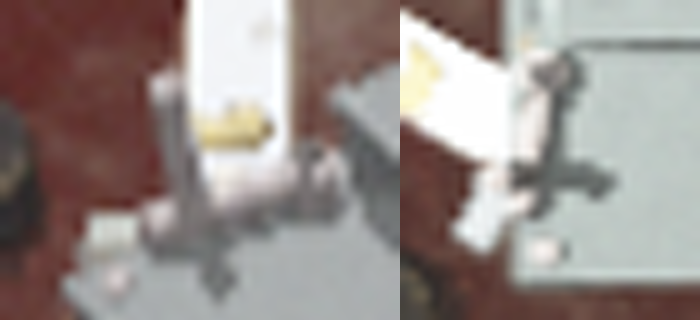

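The post top is at (167,78) and the arm tip at (140,225) in the left half. That puts the keeper at about 1.75 rad and the post near (528, 426) mm.

Call:
arm_command(
  increments="0.6 -28 42 0 0; 0.6 -56 84 0 0; 0.6 -85 126 0 0; 0.6 -114 167 0 0; 0.6 -114 167 0 0",
  grip_force=10,
)

```text
t: 12.35
tool_pos: [0.5313, 0.4335, 0.1486]
orientation: [0.009, -3.14, -0.0]
force: [-1.9, -1.0, -0.5]
opening: 0.0372
gripper_force: 0.0
```

Call:
arm_command(
  increments="0.6 0 0 20 0; 0.6 0 0 35 0; 0.6 0 0 45 0; 0.6 0 0 45 0",
)

```text
t: 12.75
tool_pos: [0.5276, 0.4278, 0.1051]
orientation: [0.006, -3.139, 0.003]
force: [0.2, -0.5, 0.8]
opening: 0.0374
gripper_force: 0.0
```

```bash
python3 -c "
from h import *
go(524.5,426,55,1.5708)"
```

```text
t 12.75 tcp [527.6 427.8 105.1] shift [ 3.  -1.7 50.1] turn 0.0039 tilt [ 0. -0.] F [ 0.2 -0.5  0.8] open 0.0374
```

Call:
arm_command(
  increments="0.6 3 -2 8 0; 0.6 3 -2 18 0; 0.6 3 -2 30 0; 0.6 3 -2 42 0; 0.6 3 -2 50 0",
)

```text
t: 13.25
tool_pos: [0.5249, 0.4263, 0.0553]
orientation: [0.007, -3.14, 0.002]
force: [-0.0, -0.8, 0.1]
opening: 0.0371
gripper_force: 0.0
```

Call:
arm_command(
  increments="0.9 0 0 0 0; 1 0 0 0 0; 1 0 0 0 0; 1 0 0 0 0; 1 0 0 0 0",
)

```text
t: 13.75
tool_pos: [0.526, 0.4271, 0.058]
orientation: [-0.007, 3.14, 0.001]
force: [0.5, 0.8, 1.9]
opening: 0.0099
gripper_force: 10.0
```

```bash
python3 -c "
from h import *
go(524.5,426,55,1.5708)
cv2.imwrite('pics/scene6.png',robot.read_camera('scene'))"
```

```text
t 13.75 tcp [526.  427.1  58. ] shift [ 1.5 -1.1  3. ] turn 0.0043 tilt [-0.  0.] F [0.5 0.8 1.9] open 0.0099
```

The post is gripped (9.9 mm opening). Swinging it along its arc.

Call:
arm_command(
  increments="1 0.5 -4 0 0; 1 0.7 -7 0 0; 1 0.5 -10.5 0 0; 1 0 -14 0 0; 1 -0.9 -17.8 0 0",
)

```text
t: 14.3
tool_pos: [0.527, 0.4089, 0.0578]
orientation: [-0.007, 3.141, 0.001]
force: [-1.3, 2.3, 5.3]
opening: 0.0099
gripper_force: 10.0
```

Call:
arm_command(
  increments="1 -1.3 -3.1 0 0; 1 -2.7 -6.1 0 0; 1 -4.5 -9 0 0; 1 -6.7 -11.7 0 0; 1 -9.1 -14.2 0 0",
)

```text
t: 14.8
tool_pos: [0.536, 0.3947, 0.0576]
orientation: [-0.006, 3.141, 0.001]
force: [-2.0, 3.1, 5.8]
opening: 0.0097
gripper_force: 10.0
```

```bash
python3 -c "
from h import *
go(536,395.1,58,1.5708)"
```

```text
t 14.8 tcp [536.  394.7  57.6] shift [ 0.   0.4 -0.4] turn 0.0041 tilt [-0.  0.] F [-2.   3.1  5.8] open 0.0097
```

Call:
arm_command(
  increments="1 -4 -3 0 0; 1 -7 -4.7 0 0; 1 -10 -6.2 0 0; 1 -13 -7.4 0 0; 1 -16.4 -8.2 0 0",
)

```text
t: 15.3
tool_pos: [0.5522, 0.387, 0.0575]
orientation: [-0.007, 3.142, 0.002]
force: [-1.6, 5.4, 4.7]
opening: 0.0095
gripper_force: 10.0
```

Call:
arm_command(
  increments="1 -2.5 -0.4 0 0; 1 -5 -0.6 0 0; 1 -6.8 -0.7 0 0; 1 -6.8 -0.7 0 0",
)

```text
t: 15.7
tool_pos: [0.5572, 0.3868, 0.0572]
orientation: [0.007, -3.138, -0.001]
force: [-9.5, 6.5, 7.9]
opening: 0.0096
gripper_force: 10.0
```

Call:
arm_command(
  increments="1 0 0 0 0; 1 -1 0.5 0 0; 1 -2 0.5 0 0; 1 -2 0.5 0 0",
  grip_force=25,
)

```text
t: 16.1
tool_pos: [0.5575, 0.3869, 0.0571]
orientation: [0.008, -3.135, 0.001]
force: [-18.2, 2.8, 15.7]
opening: 0.0093
gripper_force: 25.0
```

```bash
python3 - <<'E'
from h import *
go(562,386,58,1.5708)
for n in("scene","top"): cv2.imwrite(f"pics/{n}7.png",robot.read_camera(n))
a=cv2.imread("pics/scene7.png")[165:230,190:290];b=cv2.imread("pics/top7.png")[190:270,165:265]
cv2.imwrite("pics/z7.png",np.hstack([cv2.resize(x,(400,320),interpolation=2) for x in(a,b)]))
E
```

```text
t 16.1 tcp [557.5 386.9  57.1] shift [-4.4 -0.9 -0.9] turn 0.005 tilt [ 0. -0.] F [-18.2   2.8  15.7] open 0.0093
```

View pics/z7.png

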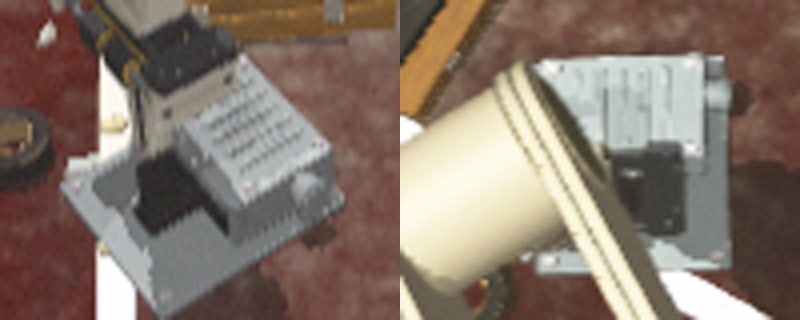

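It stopped firmly, and the view is occluded by the gripper. Releasing and lifting to check the keeper.

Call:
arm_command(
  increments="1 2 0 0 0; 1 3 0 0 0; 0.8 3 0 0 0; 0.8 3 0 0 0; 0.8 3 0 0 0",
  grip_force=10,
)

```text
t: 16.7
tool_pos: [0.5577, 0.3855, 0.0564]
orientation: [0.006, -3.14, 0.002]
force: [0.2, -0.9, 0.4]
opening: 0.0184
gripper_force: 0.0
```

Call:
arm_command(
  increments="0.8 0 0 -12 0; 0.8 0 0 -30 0; 0.8 0 0 -50 0; 0.8 0 0 -80 0; 0.8 40 -20 -80 0",
)

```text
t: 17.2
tool_pos: [0.5246, 0.3694, 0.1455]
orientation: [-0.005, 3.129, 0.011]
force: [-0.1, 0.5, 0.8]
opening: 0.0187
gripper_force: 0.0
```

Call:
arm_command(
  increments="0.8 40 -30 0 0; 0.8 80 -60 0 0; 0.8 110 -90 0 0; 0.8 110 -90 0 0; 0.8 110 -90 0 0",
)

```text
t: 17.7
tool_pos: [0.4088, 0.2758, 0.1392]
orientation: [-0.006, 3.139, 0.002]
force: [0.8, 0.9, 0.2]
opening: 0.0186
gripper_force: 0.0
```

```bash
python3 - <<'E'
from h import *
go(562,386,58,1.5708)
for n in("scene","top"): cv2.imwrite(f"pics/{n}8.png",robot.read_camera(n))
a=cv2.imread("pics/scene8.png")[175:223,200:248];b=cv2.imread("pics/top8.png")[215:255,190:240]
cv2.imwrite("pics/z8.png",np.hstack([cv2.resize(a,(384,384),interpolation=2),cv2.resize(b,(400,320),interpolation=2,).__class__(shape=(384,400,3),dtype=np.uint8,buffer=np.vstack([cv2.resize(b,(400,320),interpolation=2),np.zeros((64,400,3),np.uint8)]).copy())]))
A=np.array([570,352,0])/1000
for th in(0,.1,.2,.3):
    P=[A+np.array([-8-r*np.sin(th),68-r*np.cos(th),z])/1000 for r,z in((34,18),(34,59),(0,18),(48,18))]
    print(th,((proj("scene",P)-[199.5,174.5])*8).tolist(),((proj("top",P)-[189.5,214.5])*8+[384,0]).tolist())
E
```

```text
t 17.7 tcp [408.8 275.8 139.2] shift [-153.4  109.5   81.8] turn 0.0038 tilt [-0.  0.] F [0.8 0.9 0.2] open 0.0186
0 [[238.18683947747854, 188.8233808015434], [226.49897417316242, 112.15847030683994], [196.5613116495174, 148.2215355020694], [255.6978427618369, 205.9037419041963]] [[563.3814405635974, 173.85682246219858], [546.4276652298795, 173.5907574174514], [482.35007910810873, 175.99648339095074], [596.7477178977304, 172.97577444983153]]
0.1 [[230.97262387354476, 191.89688057838453], [219.1198504202739, 115.21525625143113], [196.5613116495174, 148.2215355020694], [245.47021861487997, 210.29744167823947]] [[563.1066592299558, 181.9731744087785], [546.1408954799479, 181.97612215258778], [482.35007910810873, 175.99648339095074], [596.3675077136613, 184.43476718645616]]
0.2 [[223.39478116118516, 194.5324047308984], [211.37105667710193, 117.83753241736167], [196.5613116495174, 148.2215355020694], [234.7139697038142, 214.0677637401468]] [[562.0246237884232, 190.03244399774985], [545.0201328756607, 190.3026028309357], [482.35007910810873, 175.99648339095074], [594.8473568885993, 195.8146996811688]]
0.3 [[215.53196321985752, 196.70111054429594], [203.33308853438325, 119.99655162631552], [196.5613116495174, 148.2215355020694], [223.54245048391886, 217.17194239753644]] [[560.145763717085, 197.95399697139305], [543.0761681431732, 198.48688802743072], [482.35007910810873, 175.99648339095074], [592.2016927266559, 207.00165173655387]]
```

View pics/z8.png

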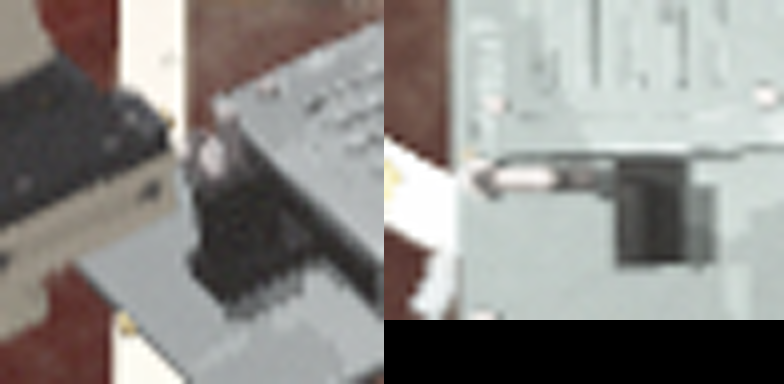

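```bash
python3 - <<'E'
from h import *
g=cv2.imread("pics/top8.png").mean(2).astype(int)
print(g[228:252,200:232].tolist().__str__().replace("], [","\n"))
for th in(0,.05,.1):
    P=[np.array([562-r*np.sin(th),420-r*np.cos(th),z])/1000 for r,z in((8,18),(20,18),(27,59),(34,59),(46,18))]
    print(th,proj("top",P).round(1).tolist())
print(proj("top",np.array([[525,352,56],[559,352,56],[570,400,44],[570,300,44],[490,352,6]])/1000))
E
```

```text
[[197, 194, 216, 233, 219, 168, 198, 198, 197, 200, 201, 196, 199, 204, 216, 217, 217, 217, 219, 218, 217, 217, 217, 217, 216, 216, 213, 216, 216, 216, 214, 218
195, 206, 223, 213, 201, 199, 194, 175, 178, 186, 194, 200, 200, 204, 205, 206, 210, 212, 214, 214, 211, 213, 219, 215, 210, 213, 208, 205, 216, 228, 229, 229
188, 181, 220, 224, 200, 205, 200, 193, 192, 195, 198, 201, 203, 202, 208, 216, 216, 217, 219, 217, 217, 217, 219, 218, 217, 217, 216, 214, 219, 221, 221, 222
186, 172, 211, 217, 200, 202, 202, 202, 199, 199, 201, 202, 203, 202, 209, 220, 219, 219, 219, 218, 220, 219, 217, 217, 219, 219, 219, 217, 217, 219, 219, 219
193, 188, 210, 213, 201, 202, 201, 201, 200, 200, 201, 200, 199, 199, 200, 210, 220, 221, 221, 221, 221, 218, 217, 216, 219, 217, 217, 219, 218, 219, 217, 219
202, 206, 210, 212, 200, 202, 201, 200, 200, 201, 200, 199, 199, 200, 197, 205, 221, 222, 227, 233, 231, 229, 227, 226, 230, 234, 236, 228, 199, 181, 184, 194
207, 198, 188, 201, 182, 162, 154, 148, 141, 147, 139, 123, 120, 120, 119, 120, 132, 133, 126, 129, 129, 124, 122, 123, 126, 133, 137, 147, 148,
[... 2233 characters left out ...]
, 188, 186, 189, 193, 194, 191, 187, 183, 195, 192
197, 197, 197, 198, 200, 201, 200, 198, 198, 197, 198, 196, 198, 195, 194, 194, 192, 195, 195, 195, 193, 193, 194, 195, 195, 194, 191, 192, 193, 192, 191, 191
196, 196, 198, 198, 197, 199, 198, 197, 197, 196, 196, 196, 192, 191, 193, 193, 195, 194, 195, 193, 194, 193, 194, 194, 194, 191, 191, 190, 193, 193, 192, 191]]
0 [[204.2, 236.4], [207.8, 236.3], [207.6, 236.3], [209.8, 236.2], [215.5, 236.1]]
0.05 [[204.2, 236.6], [207.7, 236.6], [207.6, 236.7], [209.8, 236.7], [215.5, 236.8]]
0.1 [[204.2, 236.7], [207.7, 236.9], [207.6, 237.1], [209.8, 237.2], [215.5, 237.5]]
[[220.6 247.3]
 [220.4 236.8]
 [206.3 233.9]
 [236.7 233.1]
 [222.9 257.3]]
```

The keeper lies parallel to the box face (arm rows 236–237, with the mouth edge at 233.5), so it is at or very near shut. I'll confirm with a gentle push on the post from behind with closed fingers.

Call:
arm_command(
  increments="1 -30 30 0 0; 1 -60 60 0 0; 1 -90 90 0 0; 1 -118 113 0 0; 1 -118 113 0 0",
)

```text
t: 18.3
tool_pos: [0.5292, 0.3924, 0.1356]
orientation: [-0.008, 3.141, 0.001]
force: [-0.3, -0.7, -0.7]
opening: 0.0005
gripper_force: 0.0
```

Call:
arm_command(
  increments="1 0 0 20 0; 1 0 0 45 0; 1 0 0 65 0; 1 0 0 80 0; 1 0 0 80 0",
)

```text
t: 18.8
tool_pos: [0.5247, 0.3887, 0.0544]
orientation: [0.007, -3.138, 0.003]
force: [-1.4, -1.0, 0.2]
opening: 0.0006
gripper_force: 0.0
```

```bash
python3 -c "
from h import *
go(549.5,388,55,1.5708)"
```

```text
t 18.8 tcp [524.7 388.7  54.4] shift [-24.8  -0.8  -0.6] turn 0.0043 tilt [ 0. -0.] F [-1.4 -1.   0.2] open 0.0006
```

Call:
arm_command(
  increments="1 -5 0 0 0; 1 -10 0 0 0; 1 -14 0 0 0; 1 -17 0 0 0; 1 -19 0 0 0",
)

```text
t: 19.3
tool_pos: [0.5456, 0.3895, 0.0578]
orientation: [-0.006, 3.141, 0.001]
force: [0.0, -0.2, 0.2]
opening: 0.0
gripper_force: 0.0
```

Call:
arm_command(
  increments="1 -1 0 0 0; 1 -2 0 0 0; 1 -3 0 0 0",
)

```text
t: 19.6
tool_pos: [0.5476, 0.3894, 0.057]
orientation: [0.007, -3.141, 0.0]
force: [-4.6, -0.5, 2.1]
opening: 0.0007
gripper_force: 2.2
```

Call:
arm_command(
  increments="1 -1 0 0 0; 1 -2 0 0 0; 1 -2 0 0 0",
)

```text
t: 19.9
tool_pos: [0.5479, 0.3894, 0.0569]
orientation: [0.007, -3.137, 0.002]
force: [-10.9, -2.2, 7.1]
opening: 0.0007
gripper_force: 5.2
```

Call:
arm_command(
  increments="1 -1 0 0 0; 1 -1.5 0 0 0; 1 -1.5 0 0 0",
)

```text
t: 20.2
tool_pos: [0.5482, 0.3893, 0.0569]
orientation: [0.008, -3.135, 0.003]
force: [-16.9, -3.5, 11.5]
opening: 0.0005
gripper_force: 8.1
```

The keeper is against a hard stop, so it is shut. I'll back off, then gently press on the rear of the handle to check that the filter is fully home.

Call:
arm_command(
  increments="1 10 0 0 0; 1 25 0 -10 0; 1 40 0 -25 0; 1 52 -20 -25 0; 1 52 -37 -25 0",
)

```text
t: 20.7
tool_pos: [0.4986, 0.3522, 0.0825]
orientation: [-0.009, 3.141, 0.0]
force: [0.8, -1.0, 0.1]
opening: 0.0004
gripper_force: 0.0
```

Call:
arm_command(
  increments="1 0 0 10 0; 1 0 0 22 0; 1 0 0 22 0; 1 0 0 22 0",
)

```text
t: 21.1
tool_pos: [0.4991, 0.3521, 0.0587]
orientation: [0.006, -3.14, 0.002]
force: [0.6, -0.4, 0.2]
opening: 0.0006
gripper_force: 0.0
```

Call:
arm_command(
  increments="1 -4 0 0 0; 1 -8 0 0 0; 1 -12 0 0 0; 1 -15 0 0 0; 1 -15 0 0 0",
)

```text
t: 21.6
tool_pos: [0.5152, 0.3523, 0.0603]
orientation: [-0.006, 3.141, 0.0]
force: [0.0, -0.4, 0.1]
opening: 0.0004
gripper_force: 0.0
```

Call:
arm_command(
  increments="1 -1 0 0 0; 1 -1.5 0 0 0; 1 -1.5 0 0 0",
)

```text
t: 21.9
tool_pos: [0.5156, 0.3523, 0.0601]
orientation: [0.007, -3.141, 0.0]
force: [-2.1, -0.1, 2.6]
opening: 0.0004
gripper_force: 1.4
```

Call:
arm_command(
  increments="1 -1 0 0 0; 1 -1.5 0 0 0; 1 -1.5 0 0 0",
)

```text
t: 22.2
tool_pos: [0.5158, 0.3523, 0.0601]
orientation: [0.007, -3.138, 0.001]
force: [-10.4, -1.2, 8.7]
opening: 0.0004
gripper_force: 5.2
```

From the handle's rear to the post's rear measures 32.4 mm (nominal 32.0), and both are firm, so the filter is home and the keeper shut. Backing off.

Call:
arm_command(
  increments="1 15 0 0 0; 1 40 0 -20 0; 1 60 0 -60 0; 1 60 0 -100 0; 1 60 0 -100 0",
)

```text
t: 22.7
tool_pos: [0.4605, 0.3544, 0.1676]
orientation: [-0.008, 3.132, 0.009]
force: [1.1, 0.9, 0.7]
opening: 0.0007
gripper_force: 0.0
```

Call:
arm_command(
  increments="1 0 0 0 0; 1 0 0 0 0; 1 0 0 0 0",
)

```text
t: 23.0
tool_pos: [0.4568, 0.3514, 0.1582]
orientation: [0.006, -3.139, 0.003]
force: [0.3, -0.9, -0.9]
opening: 0.0006
gripper_force: 0.0
```

```bash
python3 -c "
from h import *
go(440,352,160,1.5708)
print(robot.close_job())"
```

```text
t 23.0 tcp [456.8 351.4 158.2] shift [16.8  0.7 -1.8] turn 0.004 tilt [ 0. -0.] F [ 0.3 -0.9 -0.9] open 0.0006
the job is handed in; nothing more can be done
None
```

The filter is fully home in the slot, the keeper is shut behind it, the arm touched nothing else on the bench that I saw, and the job was handed in at 23.0 s; no verdict came back.

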